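# Fit a three-hole adapter flange on the studs of a leak-test fixture and latch it

### The arm

A 6-joint arm with a two-finger parallel gripper is mounted at the origin on a cart in front of the work surface, level with it; the furniture and walls round the work are solid. World frame = base frame: x ahead of the robot, y to its left, z up, the work surface at z = 0. Lengths are in m, angles in rad, forces in N, time in s.
With the tool pointing down it reaches from about 0.275 to 0.75 m from the base axis. Payload 10.2 kg.
Tool frame: the origin (TCP) lies on the mounting face of the last link; the fingertips stand 173 mm ahead of it and the grasp point (between the pads) lies 155 mm ahead of it; z points along the fingers, y is the direction in which the jaws open and shut (so a half turn about z gives the same grasp; the last joint's range is limited). The gripper opens to 85 mm and grips with 20 to 120 N. Pads are 22 mm wide; open, the fingers measure 114 mm over their backs; the gripper's body (76 mm by 85 mm) begins 54 mm behind the grasp point. The pads swing forward as they close: fully open they stand 13 mm farther back than shut.
Start: joints at [-1.494, 0.313, 1.498, -0, 1.331, -0.223], TCP at [0.155, -0.502, 0.405] pointing down, gripper open.
Joint ranges: [-2.94, 2.94], [-0.97, 2.17], [0.19, 2.56], [-1.23, 4.37], [0.02, 3.11], [-2.88, 2.88]. Speed limits (rad/s): [2.39, 2.39, 3.01, 3.14, 3.14, 3.14].

### API

Orientations are given as a unit quaternion [w, x, y, z].
In Python, from station import movep, move_straight, move_j, set_gripper, wait, solve_ik, camera, camera_model, PlanningError, sign_off, read_t, read_q, read_joint_vel, read_effort, read_eef_pos, read_tool_rot, read_wrist_force, read_ft_torque, read_grip_width gives the robot as it stands. Calls block until the motion is done:
- movep(position, orientation): joint-space move of the TCP to a pose.
- move_straight(position, rot=None, speed=0.15): straight line of the TCP; rot=None keeps the orientation; speed is the mean speed in m/s.
- move_j(angles): joint-space move.
- set_gripper(opening): opening from 0.0 (shut) to 1.0 (fully open); the grip force is fixed at half the most; returns when the fingers have stopped.
- wait(seconds).
- solve_ik(position, orientation): joint angles nearest the present ones, or None.
- camera(name): name is "scene" or "top" or "wrist"; returns (picture, depth): 400x640x3 uint8, red, green, blue; 400x640 float32, m along the optical axis (not along the pixel's ray), 0 where there is no reading.
- camera_model(name): a dict with "fx", "fy", "cx", "cy" (pixels), "position" and "attitude" of the camera in the world; the wrist camera has in their place "T_tool_cam" (4x4, takes a point from camera to tool coordinates, whose origin is the TCP and whose axes are the flange's). Camera axes: x right, y up, looking along -z (the intrinsics and any distortion apply to the point x, -y, -z); pixel columns grow to the right and rows downward; lengths in m; the calibration is good to about 2 mm. A picture is of the moment at which its call begins: read the wrist's pose just before it. camera_model takes no time and is no camera call.
A pose or a line that the arm cannot do raises PlanningError and nothing moves.
- sign_off(): hands the job in, once; it reports no verdict.
Readings, each from a call of its own:
- read_t(): time.
- read_q(): joint angles.
- read_joint_vel(): joint speeds.
- read_effort(): joint torques, N m.
- read_eef_pos(): TCP position.
- read_tool_rot(): TCP orientation.
- read_wrist_force(): force on the tool from outside, world axes, zero at the start.
- read_ft_torque(): the same for the moment, N m.
- read_grip_width(): opening from 0.0 (shut) to 1.0 (fully open).
Only numpy, scipy, OpenCV 4.12 (cv2) and the standard library are available. Lean on these libraries where they do the work, as an engineer would, in place of code of your own. Each camera call takes 0.05 s, during which the arm holds its last target. There are 200 camera calls.

### The job

Mount the steel adapter flange on the leak-test fixture: set it over the fixture's centre spigot, turn it until its three holes find the three studs, and guide it down until it lies flat and fully home on the seat. The stud ring was left clamped at an odd angle, so feel for the studs under light pressure and never force, ram or drop the flange on them. Then swing the retaining latch by its black knob over the flange's rim until it points at the spigot, let go of everything, and leave the shower heads, the spanner and the thread tape where they are.

Things in the scene. Friction and masses are not known exactly. Their poses are not given: they have to be found in the camera images.
- flange: Loose bare-steel adapter flange, 0.36 to 0.59 kg, lying neck up at any yaw: round disc, 104 mm in diameter, 14 mm thick, with a 25 mm through bore and three 12 mm through holes, their centres 34 mm from the axis, 120 degrees apart, the first along the body's +x. A hexagonal neck stands on it (see flange_neck). Origin: centre of the disc's underside, z up.
- flange_neck (a point): Top end of the flange's neck, on its axis, 58 mm above the underside. The neck is a hexagon, 32 mm across flats, from the disc's top (14 mm) to 50 mm, then a 31 mm threaded end. Its flats face the flange's +x and every 60 degrees on: grip it across two opposite flats, from above.
- fixture: Leak-test fixture, fixed on the belt: aluminium carrier plate 14 mm thick (x -70 to 70, y -140 to 76 mm) with a round drum, and on that the stud ring, whose top is the seat (see seat). In the centre a 22 mm brass spigot with a tapered nose (last 8 mm, 11 mm wide at its end) that ends at z = 74 mm. Origin: underside of the plate, on the spigot's axis, z up; axes of the plate, not of the stud ring.
- seat (a point): Centre of the flat seat, z = 38 mm: a fully home flange has its underside (origin) here. Three 9 mm studs, 34 mm from the axis, 120 degrees apart, end 20 mm above it (tapered over the last 3 mm to 6.4 mm); the spigot ends 36 mm above it. The stud ring is clamped, unyielding, at an unmeasured angle: one stud lies within 0.85 rad either way of the fixture's +x. Play all round: 1.5 mm on spigot and studs (0.04 rad of yaw).
- latch (a joint): Swing latch: flat steel bar, rad, 0 to 1.62, growing counter-clockwise seen from above. Near 0 (starts 0 to 0.3) it is open, tip along the fixture's +x. At 1.57 its tip points at the spigot's axis and reaches 10 mm over the rim of a seated flange, 2.5 mm above it; a flange that is not home blocks it. It stays where left; about 3 N at the knob turns it.
- latch_pivot (a point): Upright hinge axis of the latch, at the underside of its bar (54.5 mm above the belt; the bar is 8 mm thick), on the fixture at x = 0, y = -76 mm.
- latch_knob (a point): Axis of the upright black knob on the latch's tail, 2 mm below the knob's top (top 96.5 mm above the belt), 42 mm from the hinge axis on the side away from the tip. The knob is 14 mm in diameter over its upper 27 mm. Pinch it from above, or push it, and lead it round the pivot.
- shower_head: Bystander: the loose shower head behind the work, 125 mm wide, 92 mm tall, face down. Origin under its centre.
- spanner: Bystander: open-ended steel spanner, 199 mm long, 5 mm thick, lying flat.
- thread_tape: Bystander: spool of thread tape, 64 mm wide, 16 mm thick, lying flat.
Not all that is in view belongs to the job. There is more than one size of the flange; the job needs the largest.

How it is judged:
On the way, in this order (a step that is already met when the one before it is completed fails the run):
1. the flange sits fully home on the fixture's seat with the studs through its holes, the latch still open (z of flange in the frame of fixture below 0.04 m and horizontal distance between flange and fixture below 0.004 m and angle between flange's own z axis and vertical below 0.04 rad and value of joint latch below 0.6 rad), for 0.2 s.
2. the latch is swung over the flange's rim (z of flange in the frame of fixture below 0.04 m and horizontal distance between flange and fixture below 0.004 m and angle between flange's own z axis and vertical below 0.04 rad and value of joint latch above 1.35 rad), for 0.2 s.
At the end, for the whole second after the job is handed in: The flange is fully home on the seat (its underside within 2 mm of the seat, centred within 4 mm, level within 0.04 rad), released and at rest, and the latch is swung over its rim (joint above 1.35 rad; pointing at the centre is 1.57) (all of step 2 and linear speed of flange below 0.02 m/s and contact force between the fingers and flange below 0.1 N); the robot touches nothing.
It fails at once if the flange is pressed, knocked or dropped on the fixture with more than 80 N (contact force between flange and fixture above 80 N).
It fails at once if the shower head, the spanner or the thread tape is displaced by more than 30 mm (distance of any of shower_head, spanner, thread_tape from where it was at the start of the episode above 0.03 m).
It also fails if it takes over 70 s, if anything falls off the work surface, if the arm or the gripper's body presses on something with over 40 N, if the wrist force passes 120 N, or if a joint passes its speed limit or range.

## Working session

There is one attempt and no reset: what is moved stays moved. The work goes in short steps, each a Python script; the robot and the scene stay as the last script left them, time stands still between calls to the robot, and variables do not carry over. Pictures are saved under pics/ and viewed, about 8 in all and at most 12, crops included, and the job is handed in when it is done.

```bash
mkdir -p pics; ls; python3 - <<'E'
from station import *
import cv2,numpy as np
ims=[]
for n in("scene","top"):
    p,d=camera(n); np.savez(n,p=p,d=d); cv2.imwrite(f"pics/{n}.png",p[:,:,::-1]); print(n,camera_model(n),(d>0).mean())
print(camera_model("wrist"),read_t(),read_tool_rot(),read_wrist_force())
E
```

```text
pics
scene {'fx': 483.78062366932465, 'fy': 483.78062366932465, 'cx': 322.11939365954174, 'cy': 194.07401764857798, 'position': array([-0.22254644, -0.78366147,  1.35914947]), 'attitude': array([ 0.86911782,  0.32453068, -0.12984288, -0.34993552])} 0.99584375
top {'fx': 434.73653955788734, 'fy': 434.73653955788734, 'cx': 315.73608055418083, 'cy': 197.22275820425756, 'position': array([ 0.33694916, -0.01692804,  1.32811911]), 'attitude': array([-0.70327757, -0.06425646,  0.06507212,  0.70500878])} 0.99611328125
{'fx': 329.68150091373326, 'fy': 329.68150091373326, 'cx': 317.30280874901206, 'cy': 197.17565994824457, 'T_tool_cam': array([[-2.56351873e-04,  9.53854766e-01,  3.00268247e-01,
         7.61296325e-02],
       [ 9.99999883e-01,  1.21367303e-04,  4.68198233e-04,
        -5.12073044e-04],
       [ 4.10150369e-04,  3.00268332e-01, -9.53854685e-01,
         3.15519296e-02],
       [ 0.00000000e+00,  0.00000000e+00,  0.00000000e+00,
         1.00000000e+00]])} 0.1 [-5.80856956e-04  9.88785352e-01  1.49342521e-01  3.09606572e-05] [-0.57395795 -0.14811467 -0.33047487]
```

View pics/top.png

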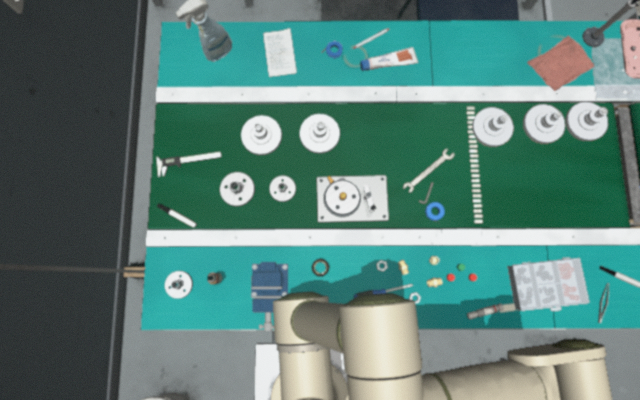

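View pics/scene.png

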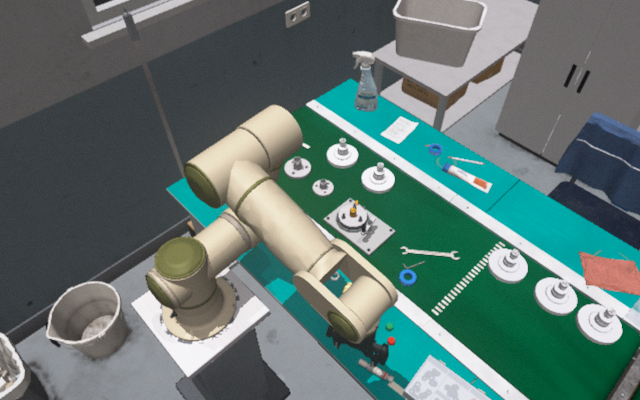

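The top view shows these candidates for the flange:
- Disc at (237,189), about 33 px, holed.
- Disc at (283,188), about 26 px, holed.
- Disc at (178,285), about 27 px, holed.
- Shower heads at (261,134), (320,133), (493,127), (545,123) and (588,120), about 40 px and not holed.

The 104 mm flange should be (237,189). The fixture's spigot is at about (343,197) and the latch at about (369,198). Next I'll measure these and crop in close.

```bash
cat > h.py <<'E'
from station import *
import numpy as np,cv2
from scipy.spatial.transform import Rotation as R
def q2R(q): return R.from_quat(np.r_[q[1:],q[0]]).as_matrix()
def campose(n,tool=None):
    m=camera_model(n)
    if n=="wrist":
        p,q=tool; T=np.eye(4);T[:3,:3]=q2R(q);T[:3,3]=p; T=T@m["T_tool_cam"]; return m,T[:3,:3],T[:3,3]
    return m,q2R(m["attitude"]),np.array(m["position"])
def ray(c,uv,z):
    m,A,o=c; uv=np.atleast_2d(uv).astype(float)
    d=np.c_[(uv[:,0]-m["cx"])/m["fx"],-(uv[:,1]-m["cy"])/m["fy"],-np.ones(len(uv))]@A.T
    return o+d*((z-o[2])/d[:,2])[:,None]
def proj(c,P):
    m,A,o=c; x=(np.atleast_2d(P)-o)@A
    return np.c_[m["cx"]+m["fx"]*x[:,0]/-x[:,2],m["cy"]-m["fy"]*x[:,1]/-x[:,2]]
def wrist():
    t=(read_eef_pos(),read_tool_rot()); p,d=camera("wrist"); return p,d,campose("wrist",t)
def down(a): # tool pointing down, tool x axis at world yaw a
    q=(R.from_euler('z',a)*R.from_euler('x',np.pi)).as_quat(); return np.r_[q[3],q[:3]]
def yaw():
    M=q2R(read_tool_rot()); return np.arctan2(M[1,0],M[0,0])
E
python3 - <<'E'
from h import *
z=np.load("top.npz");p=z["p"];c=campose("top")
m=cv2.inRange(cv2.cvtColor(p,cv2.COLOR_RGB2HSV),(0,0,120),(180,60,255))
cs,_=cv2.findContours(m,cv2.RETR_EXTERNAL,cv2.CHAIN_APPROX_NONE)
for k in cs:
    if 300<cv2.contourArea(k)<6000:
        (u,v),(a,b),an=cv2.minAreaRect(k); 
        if 140<u<400 and 100<v<310: 
            w=ray(c,k[:,0,:],.014)[:,:2].astype(np.float32); print((u,v),ray(c,(u,v),.014)[0][:2],cv2.minAreaRect(w))
d=z["d"]
for u,v in((237,189),(343,197),(200,215),(343,215)): print(d[v,u],ray(c,(u,v),0)[0])
cr=[cv2.resize(p[v-30:v+30,u-45:u+45],(630,420),interpolation=2) for u,v in((255,189),)]
cv2.imwrite("pics/c1.png",cr[0][:,:,::-1])
print(yaw(),read_q())
for x,y in((.36,.23),(.33,-.1)):
  for a in(0,np.pi/2,np.pi,-np.pi/2): print(x,y,a,solve_ik([x-.05,y,.35],down(a)))
E
```

```text
(178.0, 284.0) [0.31976966 0.39011731] ((0.3199710547924042, 0.39008817076683044), (0.07819276303052902, 0.07557698339223862), 89.85511779785156)
(351.9940490722656, 198.25624084472656) [ 0.57686712 -0.13017844] ((0.5775766372680664, -0.12980887293815613), (0.1447688192129135, 0.2193271368741989), 1.2668569087982178)
(282.0, 188.0) [0.60955503 0.08527718] ((0.6097828149795532, 0.08532898873090744), (0.08209247887134552, 0.08033338934183121), 0.3519798219203949)
(236.5, 188.5) [0.60831009 0.22562276] ((0.6086764335632324, 0.2256949245929718), (0.10819263756275177, 0.10393445938825607), 89.86726379394531)
(260.75, 134.25) [0.78306134 0.15440101] ((0.7827866673469543, 0.15511345863342285), (0.12968748807907104, 0.12871676683425903), 89.87481689453125)
(319.5, 132.5) [ 0.78842924 -0.03119106] ((0.78898024559021, -0.031164877116680145), (0.12971481680870056, 0.12895840406417847), 89.86998748779297)
1.2970693 [0.60960615 0.22659961 0.        ]
1.2816743 [ 0.58345766 -0.1035047   0.        ]
1.337225 [0.52806453 0.33815517 0.        ]
1.3216693 [ 0.52700156 -0.10271619  0.        ]
0.299806
[... 299 characters left out ...]
-4.44089210e-16
  1.12236158e+00  3.32273223e-01]
0.36 0.23 3.141592653589793 [ 0.33227322  0.06105205  1.95817902  0.          1.12236158 -1.2385231 ]
0.36 0.23 -1.5707963267948966 [ 0.33227322  0.06105205  1.95817902  0.          1.12236158 -2.80931943]
0.33 -0.1 0 [-7.44914787e-01 -1.61526261e-01  2.16647483e+00 -4.44089210e-16
  1.13664408e+00  8.25881540e-01]
0.33 -0.1 1.5707963267948966 [-0.74491479 -0.16152626  2.16647483  0.          1.13664408 -0.74491479]
0.33 -0.1 3.141592653589793 [-0.74491479 -0.16152626  2.16647483  0.          1.13664408 -2.31571111]
0.33 -0.1 -1.5707963267948966 [-7.44914787e-01 -1.61526261e-01  2.16647483e+00 -4.44089210e-16
  1.13664408e+00  2.39667787e+00]
```

View pics/c1.png

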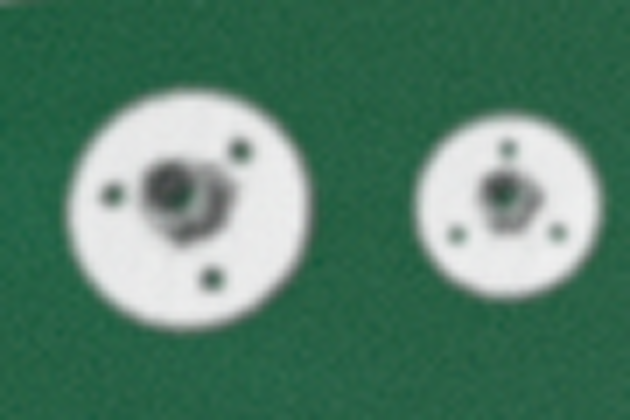

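The image shows (237,189) is the 104 mm flange, with three holes and a hex neck; the other disc is about 80 mm. The measured width of 104–108 mm fits. Next, wrist views over the flange and the fixture.

```bash
python3 - <<'E'
from h import *
q=down(np.pi/2)
print(solve_ik([.608,.2256,.40],q),solve_ik([.578,-.098,.38],q))
for n,P in(("fix",[.578,-.098,.38]),("fl",[.608,.2256,.38])):
    movep(P,q); wait(.3)
    p,d,c=wrist(); np.savez("w_"+n,p=p,d=d,A=c[1],o=c[2]); cv2.imwrite(f"pics/w_{n}.png",p[:,:,::-1])
    print(n,c[2],read_eef_pos(),read_t())
a=np.load("w_fix.npz")["p"][60:340,160:560];b=np.load("w_fl.npz")["p"][60:340,160:560]
cv2.imwrite("pics/w.png",cv2.resize(np.vstack([a,b]),(800,1120))[:, :, ::-1])
cv2.imwrite("pics/w2.png",np.vstack([a,b])[:,:,::-1])
E
```

```text
[ 1.74994607e-01  5.98055515e-01  1.08202400e+00 -4.44089210e-16
  1.46151313e+00  1.74994607e-01] [-0.36765756  0.46654781  1.34166026  0.          1.33338458 -0.36765756]
fix [ 0.57725461 -0.02125754  0.34847332] [ 0.57795635 -0.09823216  0.38000359] 2.55
fl [0.60754879 0.30195105 0.34851163] [0.60814542 0.22509637 0.38005687] 4.1333
```

View pics/w2.png

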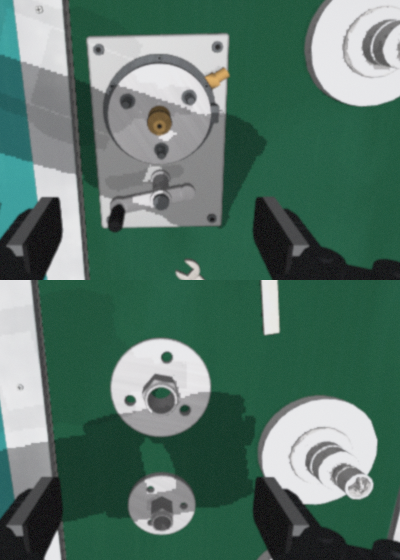

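Wrist crops (offset 160,60):
- **Fixture:** spigot at (160,120), studs at about (127,100), (189,97) and (161,150), latch pivot at (161,199), knob at (116,217), so the latch is open.
- **Flange:** disc at (160,387), holes at (166,357), (130,401) and (185,410), hex neck upright.

Next I'll measure both from the depth images and contours.

```bash
cat > meas.py <<'E'
from h import *
def pts(d,c):
    v,u=np.mgrid[:400,:640]; m,A,o=c
    X=np.stack([(u-m["cx"])/m["fx"],-(v-m["cy"])/m["fy"],-np.ones(u.shape)],-1)*d[...,None]
    P=X@A.T+o; P[d<=0]=np.nan; return P
def load(n):
    z=np.load(n+".npz"); return z["p"],z["d"],(camera_model("wrist"),z["A"],z["o"])
def comps(m,a0,a1):
    n,l,s,ce=cv2.connectedComponentsWithStats(m.astype(np.uint8)); return [(s[i,4],ce[i],l==i) for i in range(1,n) if a0<s[i,4]<a1]
E
python3 - <<'E'
from meas import *
p,d,c=load("w_fl");P=pts(d,c);z=P[...,2]
near=np.hypot(P[...,0]-.608,P[...,1]-.2256)<.07
print("z hist",np.histogram(z[near],bins=np.arange(-.01,.07,.005)))
g=cv2.cvtColor(p,cv2.COLOR_RGB2HSV)
sat=(g[...,1]<70)&near   # disc+neck
k=max(cv2.findContours(sat.astype(np.uint8),0,1)[0],key=cv2.contourArea)
w=ray(c,k[:,0],.014); hull=cv2.convexHull(w[:,:2].astype(np.float32)); print("disc",cv2.minEnclosingCircle(hull),cv2.fitEllipse(hull))
fc=np.array(cv2.fitEllipse(hull)[0])
inside=cv2.drawContours(np.zeros(z.shape,np.uint8),[cv2.convexHull(k)],-1,1,-1)>0
h=inside&(g[...,1]>80)
for a,ce,l in comps(h,20,400):
    x=ray(c,ce,.014)[0][:2]; x0=ray(c,ce,.0)[0][:2];v=x-fc; print("hole",a,ce,x,np.hypot(*v),np.degrees(np.arctan2(v[1],v[0])),np.hypot(*(x0-fc)))
m=(z>.046)&near; print("neck top",np.nanmean(P[m],0),m.sum(),np.nanpercentile(z[m],[50,95]))
for lo,hi in((.02,.045),):
    m=(z>lo)&(z<hi)&near; print(np.nanmin(P[m],0),np.nanmax(P[m],0))
print("FIX")
p,d,c=load("w_fix");P=pts(d,c);z=P[...,2]
near=np.hypot(P[...,0]-.578,P[...,1]+.098)<.06
for a,ce,l in comps(near&(z>.064),10,9999): print("spig",a,ce,np.nanmean(P[l],0),np.nanmax(z[l]))
fc=np.array([.578,-.098])
for a,ce,l in comps(near&(z>.046)&(np.hypot(P[...,0]-.578,P[...,1]+.098)>.02),10,9999):
    t=l&(z>.0555); x=np.nanmean(P[t],0); print("stud",a,ce,t.sum(),x,np.nanmax(z[l]),x[:2]-fc)
n2=(abs(P[...,0]-.578)<.09)&(P[...,1]<-.14)&(P[...,1]>-.26)
for a,ce,l in comps(n2&(z>.05),10,9999): print("latch",a,ce,np.nanmean(P[l],0),np.nanmax(z[l]))
for a,ce,l in comps(n2&(z>.082),10,9999): print("knob",a,ce,np.nanmean(P[l],0),np.nanmax(z[l]))
br=((abs(z-.014)<.006)|(abs(z-.038)<.005))&(np.hypot(P[...,0]-.578,P[...,1]+.13)<.15)&(np.abs(P[...,0]-.578)<.09)
print("plate",cv2.minAreaRect(P[br][:,:2].astype(np.float32)))
cv2.imwrite("pics/fixzoom.png",cv2.resize(p[90:300,230:410],(690,600)[::1] if 0 else (514,600),interpolation=2)[:,:,::-1])
E
```

```text
z hist (array([   0, 4601, 1126,   82, 6134,  125,   61,   63,   67,   74,   65,
        170,  102,  281,    0]), array([-0.01 , -0.005,  0.   ,  0.005,  0.01 ,  0.015,  0.02 ,  0.025,
        0.03 ,  0.035,  0.04 ,  0.045,  0.05 ,  0.055,  0.06 ,  0.065]))
disc ((0.6097266674041748, -0.08174110949039459), 0.4089820981025696) ((0.6104509830474854, -0.0401894710958004), (0.3499293625354767, 0.7816726565361023), 86.94459533691406)
hole 388 [130.55927835 393.50773196] [ 0.36260288 -0.07217862] 0.24990395486023548 -172.64563156677815 0.26246077579517885
hole 254 [507.53937008 394.59055118] [ 0.85614684 -0.07447929] 0.24807709290653715 -7.944998881619702 0.2609439231762815
neck top [0.60808254 0.23462091 0.27129092] 39373 [0.27685795 0.29341936]
[0.59265364 0.21355766 0.02001184] [0.62816651 0.24367837 0.04498676]
FIX
spig 462 [319.20779221 183.50865801] [ 0.57877902 -0.09624495  0.07004407] 0.07522206047268298
spig 156 [570.84615385 391.86538462] [ 0.63686078 -0.08830732  0.28812309] 0.2920290244195927
stud 87 [350.1954023  159.79310345] 54 [ 0.6069502  -0.07862839  0.05720852] 0.05919964446906689 [0.0289502  0.01937161]
stud 90 [285.94444444 163.56666667] 52 [ 0.54863106 -0.08211974  0.05707825] 0.05837518299569988 [-0.02936894  0.01588026]
stud 86 [321.09302326 213.72093023] 45 [ 0.58090402 -0.13118533  0.05723407] 0.059007239375725606 [ 0.00290402 -0.03318533]
stud 156 [570.84615385 391.86538462] 156 [ 0.63686078 -0.08830732  0.28812309] 0.2920290244195927 [0.05886078 0.00969268]
latch 1815 [307.05179063 262.16694215] [ 0.56763808 -0.17395614  0.06784157] 0.09738311969500951
knob 270 [275.52592593 282.11851852] [ 0.54006532 -0.18049005  0.09247679] 0.09738311969500951
plate ((0.5795940160751343, -0.12962356209754944), (0.14054474234580994, 0.21461988985538483), 1.1835688352584839)
```

View pics/fixzoom.png

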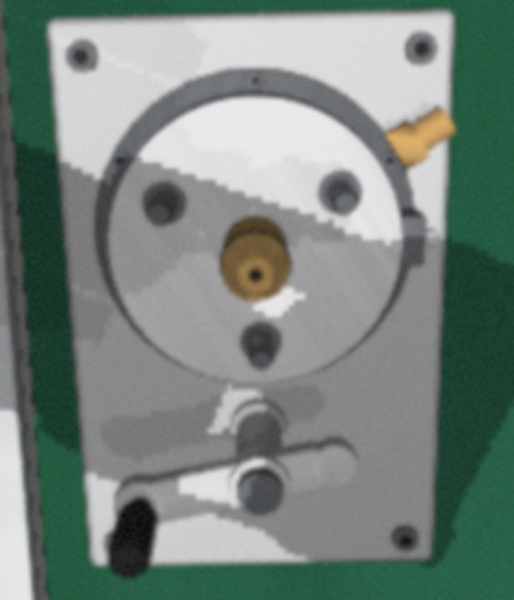

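The fixture agrees across three methods: centre about (0.5789,−0.0976), yaw about 0.02, studs at 33.5° world (mod 120, consistent to 0.3°). The flange mask caught the gripper fingers, so I'll redo it with a height limit.

```bash
python3 - <<'E'
from meas import *
p,d,c=load("w_fl");P=pts(d,c);z=P[...,2]
near=(np.hypot(P[...,0]-.608,P[...,1]-.2256)<.07)&(z<.07)
g=cv2.cvtColor(p,cv2.COLOR_RGB2HSV)
m=near&(abs(z-.014)<.005); 
k=max(cv2.findContours(m.astype(np.uint8),0,1)[0],key=cv2.contourArea)
hull=cv2.convexHull(ray(c,k[:,0],.014)[:,:2].astype(np.float32)); e=cv2.fitEllipse(hull); print("disc",e,cv2.minEnclosingCircle(hull))
fc=np.array(e[0])
inside=cv2.drawContours(np.zeros(z.shape,np.uint8),[cv2.convexHull(k)],-1,1,-1)>0
r=np.hypot(P[...,0]-fc[0],P[...,1]-fc[1])
h=inside&(z<.009)&(r<.048)
for a,ce,l in comps(h,8,400):
    for zz in (.014,.0): 
        v=ray(c,ce,zz)[0][:2]-fc; print("hole",a,ce,zz,np.hypot(*v),np.degrees(np.arctan2(v[1],v[0])))
h=inside&(g[...,1]>90)
for a,ce,l in comps(h,8,400): v=ray(c,ce,.014)[0][:2]-fc; print("chole",a,ce,np.hypot(*v),np.degrees(np.arctan2(v[1],v[0])))
m=(z>.053)&near; print("neck top",np.nanmean(P[m],0),m.sum(),cv2.minEnclosingCircle(P[m][:,:2].astype(np.float32)))
E
```

```text
disc ((0.6106290221214294, 0.22681504487991333), (0.10295818746089935, 0.10309701412916183), 171.2980499267578) ((0.6108258366584778, 0.22690054774284363), 0.05188767611980438)
hole 105 [326.52380952 137.04761905] 0.014 0.033961338585827706 79.73805974020364
hole 105 [326.52380952 137.04761905] 0.0 0.03231866589935281 78.51992634889818
hole 213 [320.63380282 173.57746479] 0.014 0.004248817744548019 -87.41223280998223
hole 213 [320.63380282 173.57746479] 0.0 0.007573861166093612 -87.51205343597556
hole 86 [290.08139535 179.74418605] 0.014 0.03355287713448298 -161.18720944882014
hole 86 [290.08139535 179.74418605] 0.0 0.03597599437416339 -156.37477234244764
hole 84 [344.71428571 189.5       ] 0.014 0.03347204528689075 -39.98545469066701
hole 84 [344.71428571 189.5       ] 0.0 0.0370654809253274 -43.58423689234562
chole 58 [326.34482759 136.5       ] 0.03446704329188444 80.20048485668696
chole 127 [320.43307087 172.61417323] 0.0032180331367026643 -90.33086156618567
chole 36 [289.91666667 178.75      ] 0.033360778701945815 -163.00956989843303
chole 30 [344.06666667 188.16666667] 0.031988428992322473 -38.802168257768734
neck top [0.6105157  0.22732275 0.05651387] 330 ((0.6106429696083069, 0.22655190527439117), 0.015659764409065247)
```

Flange centre is (0.6106,0.2268). The disc fits at 103 mm and the holes at r≈34 mm, with the hole angle about 79.5°. I'll put the jaws along 19.5°, gripping high (tips at least 23 mm above the underside) so the fingers clear the studs.

```bash
python3 - <<'E'
from h import *
r=np.radians; a=r(19.5+90); q=down(a); x,y=.6106,.2268; z=.155+.041
movep([x,y,.30],q); move_straight([x,y,z],speed=.12)
print("F",read_wrist_force()); set_gripper(0.0); wait(.2)
print("w",read_grip_width(),read_wrist_force(),read_t())
move_straight([x,y,z+.10],speed=.12); wait(.2)
print("lift",read_grip_width(),read_wrist_force(),read_ft_torque())
fx,fy=.5789,-.0976
movep([fx,fy,z+.10],down(r(33.5-60+90))); wait(.3)
print(read_eef_pos(),np.degrees(yaw()),read_wrist_force(),read_ft_torque(),read_t())
p,d,c=wrist(); np.savez("w_held",p=p,d=d,A=c[1],o=c[2]); cv2.imwrite("pics/held.png",p[:,:,::-1])
E
```

```text
F [-0.09294801  0.12411048  0.13259085]
w 0.3644068865155046 [1.97032643 1.13409149 1.94030048] 6.3083
lift 0.3661095127559599 [-0.07437374 -0.57524798 -5.08203357] [-0.01705509 -0.01164186 -0.0642373 ]
[ 0.57904465 -0.09697586  0.29593583] 63.563267782602914 [ 0.24774855  0.02418796 -4.75900743] [-0.0565533   0.00022315  0.01033736] 9.025
```

View pics/held.png

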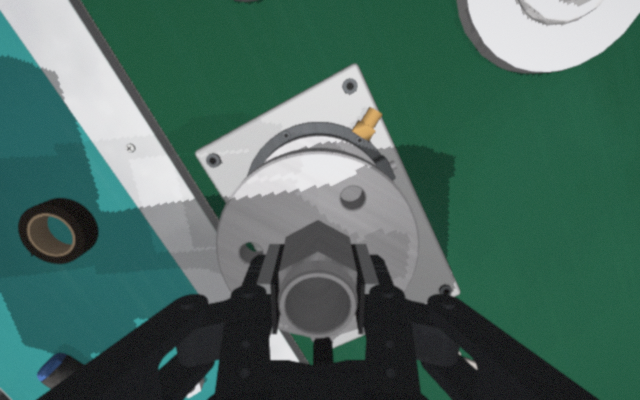

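The wrist picture shows the flange held level by its hex flats: disc centre about (318,250), holes at (352,197) and (250,250), with the seat behind it. Next I'll measure the in-hand offset, then make a guarded descent.

```bash
python3 - <<'E'
from meas import *
from scipy.optimize import least_squares
p,d,c=load("w_held");P=pts(d,c);z=P[...,2]
tcp=np.array([.57904,-.09698])
m=(abs(z-.114)<.006)&(np.hypot(P[...,0]-tcp[0],P[...,1]-tcp[1])<.07); print(m.sum(),np.nanmedian(z[m]))
zt=np.nanmedian(z[m])
k=max(cv2.findContours(m.astype(np.uint8),0,1)[0],key=cv2.contourArea)
w=ray(c,k[:,0],zt)[:,:2]; r=np.hypot(*(w-tcp).T); w=w[r>.046]
s=least_squares(lambda t:np.hypot(w[:,0]-t[0],w[:,1]-t[1])-t[2],[*tcp,.052],loss="soft_l1",f_scale=.001); print("centre-tcp",s.x[:2]-tcp,s.x[2],len(w))
inside=cv2.drawContours(np.zeros(z.shape,np.uint8),[cv2.convexHull(k)],-1,1,-1)>0
h=inside&(z<zt-.008)&(abs(np.hypot(P[...,0]-tcp[0],P[...,1]-tcp[1]))<.08)
for a,ce,l in comps(h,20,900):
    v=ray(c,ce,zt)[0][:2]-s.x[:2]; print(a,ce,np.hypot(*v),np.degrees(np.arctan2(v[1],v[0])))
E
```

```text
16816 0.11281090982783298
centre-tcp [-0.00063616  0.0005428 ] 0.05123524310856002 386
323 [351.72755418 195.36532508] 0.034012636413066955 34.55696493643419
180 [252.48333333 249.47222222] 0.032974760041169414 151.7782945108394
```

```bash
cat > guard.py <<'E'
from h import *
def F(n=3):
    f=[]
    for _ in range(n): wait(.02); f.append(np.r_[read_wrist_force(),read_ft_torque()])
    return np.mean(f,0)
def descend(x,y,a,z0,z1,b,lim=6,step=.0015,speed=.03):
    z=z0; q=down(a)
    while z>z1+1e-6:
        z=max(z-step,z1); move_straight([x,y,z],rot=q,speed=speed); f=F()-b
        if f[2]>lim: print("contact cmd z %.4f"%z,"act",read_eef_pos(),"f",f.round(2)); return z,f
    print("reached %.4f"%z,read_eef_pos(),f.round(2)); return z,f
E
python3 - <<'E'
from guard import *
x,y,a=.5795,-.0981,np.radians(63.5)
move_straight([x,y,.280],rot=down(a),speed=.08); wait(.3); b=F(10); np.save("b",b); print(b.round(2),read_eef_pos(),read_t())
z,f=descend(x,y,a,.280,.258,b,step=.003)
print(read_t())
if f[2]<6: z,f=descend(x,y,a,z,.240,b)
print(read_t(),read_grip_width())
E
```

```text
[ 0.19 -0.19 -4.43  0.01 -0.   -0.02] [ 0.57950556 -0.0980892   0.28014914] 9.8917
reached 0.2580 [ 0.57950379 -0.09810999  0.25800685] [ 0.28  0.03 -0.35  0.01  0.    0.02]
12.2917
reached 0.2400 [ 0.57950035 -0.09807889  0.23996115] [ 0.1   0.32 -0.06 -0.01  0.01  0.02]
15.8917 0.3665530201773115
```

The flange is 14 mm past the stud tops with no contact force, so the studs are in the holes. I'll continue gently to the seat.

```bash
python3 - <<'E'
from guard import *
b=np.load("b.npy"); x,y,a=.5795,-.0981,np.radians(63.5)
z,f=descend(x,y,a,.240,.229,b,lim=5,step=.001)
print(f.round(2),read_grip_width(),read_t())
E
```

```text
contact cmd z 0.2340 act [ 0.57956671 -0.0981014   0.23437626] f [-1.48  0.42  5.02  0.06  0.23  0.04]
[-1.48  0.42  5.02  0.06  0.23  0.04] 0.36366987758267566 17.6917
```

Contact is at TCP z 0.2344, the expected seat height. I'll release, retreat and check from above.

```bash
python3 - <<'E'
from meas import *
x,y,a=.5795,-.0981,np.radians(63.5)
set_gripper(.65); wait(.2); print(read_grip_width(),read_wrist_force())
move_straight([x,y,.33],speed=.12); movep([.578,-.12,.38],down(np.pi/2)); wait(.3)
p,d,c=wrist(); np.savez("w_seat",p=p,d=d,A=c[1],o=c[2]); print(read_t())
P=pts(d,c);z=P[...,2]; r=np.hypot(P[...,0]-.5789,P[...,1]+.0976)
m=(abs(z-.052)<.008)&(r<.056)&(r>.022); X=P[m]; s=np.linalg.lstsq(np.c_[X[:,:2]-[.5789,-.0976],np.ones(len(X))],X[:,2],rcond=None)[0]; print("disc top plane",s,m.sum())
k=max(cv2.findContours((m|((r<.022)&(z>.04))).astype(np.uint8),0,1)[0],key=cv2.contourArea)
print(cv2.minEnclosingCircle(cv2.convexHull(ray(c,k[:,0],.052)[:,:2].astype(np.float32))))
m=(z>.082)&(z<.105)&(np.hypot(P[...,0]-.5388,P[...,1]+.18)<.03); print("knob",P[m].mean(0),m.sum(),cv2.minEnclosingCircle(P[m&(z>.093)][:,:2].astype(np.float32)),z[m].max())
m=(z>.087)&(r<.03); print("neck",P[m].mean(0),z[m].max())
cv2.imwrite("pics/seat.png",cv2.resize(p[60:320,200:440],(554,600),interpolation=2)[:,:,::-1])
E
```

```text
0.6480116822075432 [ 0.23237437 -0.37084933 -0.17956778]
20.1
disc top plane [-7.89342680e-04 -3.63239788e-05  5.13865727e-02] 7977
((0.5786970853805542, -0.09830831736326218), 0.051728952676057816)
knob [ 0.54019094 -0.1807607   0.09269548] 275 ((0.539588451385498, -0.18446794152259827), 0.006259497720748186) 0.09724251558828961
neck [ 0.57941836 -0.10469559  0.27604422] 0.2992672075120094
```

View pics/seat.png

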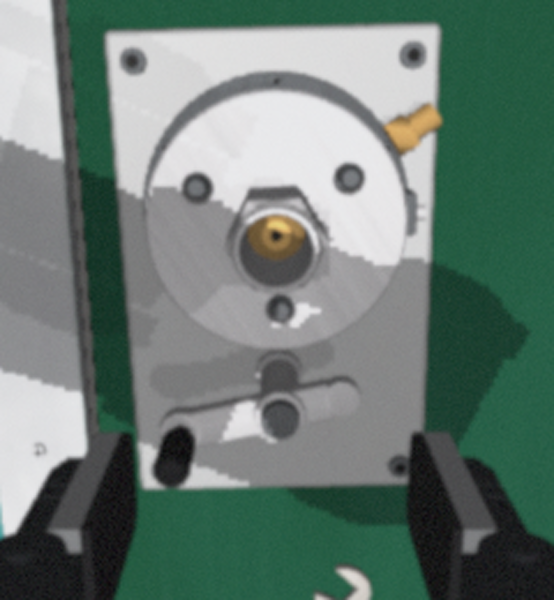

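The flange is home: disc top at 51.4 mm against 52 mm expected, level to 0.001, centred within 1 mm, with all three studs showing through the holes. The knob is at (0.5396,−0.1845), 42.2 mm from the computed pivot, which checks against the 42 mm given. Next I'll pinch the knob and lead it round the pivot.

```bash
python3 - <<'E'
from guard import *
piv=np.array([.5804,-.1736]); k=np.array([.5396,-.1845]); r=.042; z=.248
t0=np.arctan2(*(k-piv)[::-1])%(2*np.pi); t1=np.radians(270)+.02; print(np.degrees(t0))
A=lambda t:t-np.pi/2-np.pi+np.pi/2+0.0  # jaw (tool y) along tangent: y=t-pi/2-pi... 
# tool y = a-90deg; want y = t-270deg  -> a = t-180deg
pos=lambda t:[*(piv+r*np.array([np.cos(t),np.sin(t)])),z]
set_gripper(.5); movep([k[0],k[1],.31],down(t0-np.pi)); wait(.1); b=F(5)
z0,f=descend(k[0],k[1],t0-np.pi,.31,z,b,lim=5,step=.0155,speed=.06)
if f[2]<5:
    set_gripper(0.); wait(.1); print("w",read_grip_width(),(F()-b).round(1))
    for t in np.linspace(t0,t1,9)[1:]:
        move_straight(pos(t),rot=down(t-np.pi),speed=.03); f=F(2)-b; print(np.degrees(t).round(),f[:3].round(1))
        if np.linalg.norm(f[:3])>30: print("stop"); break
print(read_eef_pos(),read_grip_width(),read_t())
E
```

```text
194.95763550128302
reached 0.2480 [ 0.53962686 -0.18453832  0.24794317] [0.34 0.53 0.51 0.   0.   0.01]
w 0.1353606996869127 [-2.7  2.4  6.2  0.3  0.5  0.1]
204.0 [-3.9 -0.2  5.7]
214.0 [-3.4 -0.5  5. ]
224.0 [-3.3 -1.9  5. ]
233.0 [-3.9 -3.   4.1]
243.0 [-2.7 -3.4  4.9]
252.0 [-2.6 -5.   4.6]
262.0 [-1.4 -4.7  4.4]
271.0 [-0.8 -5.4  3.1]
[ 0.58138474 -0.21630178  0.24847392] 0.13418295735100075 27.35
```

```bash
python3 - <<'E'
from meas import *
P0=read_eef_pos(); set_gripper(.45); wait(.2); print(read_wrist_force())
move_straight([P0[0],P0[1],.32],speed=.12); movep([.578,-.14,.38],down(np.pi/2)); wait(.4)
p,d,c=wrist(); P=pts(d,c);z=P[...,2]; r=np.hypot(P[...,0]-.5789,P[...,1]+.0976)
m=(abs(z-.052)<.006)&(r<.056)&(r>.022)&(P[...,1]>-.12); X=P[m]; print("disc plane",np.linalg.lstsq(np.c_[X[:,:2]-[.5789,-.0976],np.ones(len(X))],X[:,2],rcond=None)[0])
m=(z>.093)&(z<.105)&(np.hypot(P[...,0]-.581,P[...,1]+.2156)<.03); kc=np.array(cv2.minEnclosingCircle(P[m][:,:2].astype(np.float32))[0])
v=kc-[.5804,-.1736]; print("knob",kc,np.hypot(*v),"latch",(np.arctan2(v[1],v[0])%(2*np.pi))-np.pi-.02)
print(read_wrist_force(),read_grip_width(),read_t())
cv2.imwrite("pics/end.png",cv2.resize(p[60:320,200:440],(554,600),interpolation=2)[:,:,::-1])
p,d=camera("top"); cv2.imwrite("pics/topend.png",p[:,:,::-1]); q=np.load("top.npz")["p"]
for n,(u,v) in dict(spanner=(430,171),tape=(435,211),sh1=(261,134),sh2=(320,133)).items():
    print(n,np.abs(p[v-22:v+22,u-22:u+22].astype(int)-q[v-22:v+22,u-22:u+22]).mean().round(1))
E
```

```text
[ 4.15302143e-05  2.30812869e-02 -3.50368252e-01]
disc plane [-0.00071504  0.00053985  0.05135905]
knob [ 0.58098876 -0.21548709] 0.04189123036628369 latch 1.5648513961438675
[-0.40557834  0.1962111  -0.34873613] 0.45212207609862015 29.6
spanner 5.2
tape 2.7
sh1 1.8
sh2 2.0
```

View pics/end.png

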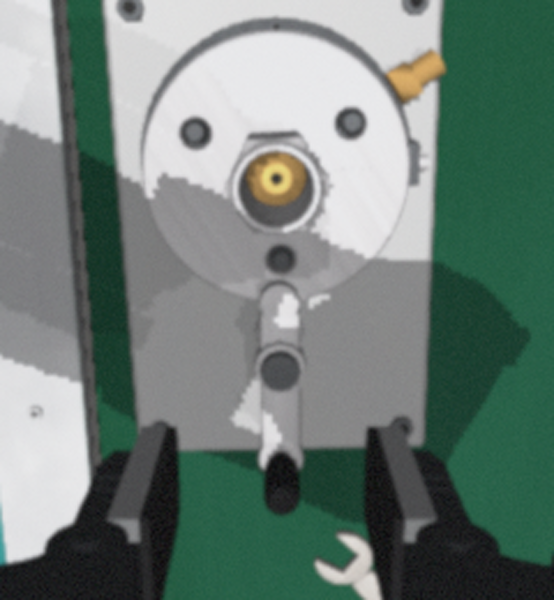

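The latch, from (281,290) to the knob at (281,485), points at the spigot at (277,180) and lies over the rim. The flange is flat on the seat and the gripper is clear of everything, so I'm handing the job in.

```bash
python3 -c "
from station import *
sign_off()"
```

```text
the job is handed in; nothing more can be done
```

The flange is mounted fully home on the seat, the latch is swung over its rim, and the job was handed in at about 30 s of the 70 s allowed.

I picked the 104 mm flange and gripped it by its hex flats. I turned it to the measured stud angle of 33.5° and lowered it in small force-checked steps. It met no resistance at the studs and touched the seat with about 5 N. I then pinched the knob and led the latch round, with forces of about 7 N at most.

| Last check | Measured | Should be |
|---|---|---|
| Height of disc top | 51.4 mm | 52 mm |
| Tilt of flange | about 0.001 rad | below 0.04 rad |
| Centring (taken before the latch was swung) | within 1 mm | within 4 mm |
| Latch angle | about 1.565 rad | above 1.35 rad, 1.57 ideal |
| Wrist force, gripper clear | near zero | nothing touched |

- **Bystanders:** Before-and-after top views of the tape and the two nearest shower heads match. The spanner patch differs a little more, which I put down to lighting or the arm's shadow. I did not measure its position, but nothing came near it.
- **Disagreements:** None of the checks failed or disagreed beyond 1 mm.

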